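# Spring-clamp a batten at the jig's notch

## Robot

A 7-joint arm with a two-finger parallel gripper is mounted at the origin on the work surface. World frame = base frame: x ahead of the robot, y to its left, z up, the work surface at z = 0. Lengths are in m, angles in degrees, forces in N, time in s.
With the tool pointing down it reaches from about 0.35 to 0.775 m from the base axis. Payload 3.1 kg.
Tool frame: the origin (TCP) lies on the centre line of the jaws, within the pads' length; the fingertips stand 17 mm ahead of it and the grasp point (between the pads) lies 2 mm behind it (robot.tip_reach is the distance from the TCP to the fingertips, in m); z points along the fingers, y is the line along which they close (so a half turn about z gives the same grasp; the last joint's range is limited). The gripper opens to 85 mm and grips with 20 to 120 N. Pads are 22 mm wide; open, the fingers measure 114 mm over their backs; the gripper's body (76 mm by 85 mm) begins 54 mm behind the grasp point. The pads swing forward as they close: fully open they stand 13 mm farther back than shut.
Start: joints at [-78.249, 17.813, 0.802, 86.603, -0.252, 75.585, -1.558], TCP at [0.134, 0.533, 0.248] pointing down, gripper open.
Joint ranges: [-154.91, 154.91], [-16.99, 109.72], [-72.82, 74.43], [7.12, 147.25], [-82.49, 262.49], [11.32, 116.49], [-174.64, 174.64]. Speed limits (degrees/s): [159.86, 159.86, 180, 180, 180, 180, 180].

## Interface

Orientations are given as [roll, pitch, yaw] about the fixed x, y, z axes, in that order (R = Rz(yaw) Ry(pitch) Rx(roll)).
In Python, from station import robot, fingers, vision, workorder, recognise gives the robot as it stands. Calls block until the motion is done:
- robot.move_to(position, orientation): joint-space move of the TCP to a pose.
- robot.line_to(position, orientation=None, velocity=0.15, f_stop=None): straight line of the TCP; orientation=None keeps the orientation; velocity is the mean speed in m/s. With f_stop (N) it stops when the force on the tool has changed by that much, and returns True; else False.
- robot.move_j(angles): joint-space move.
- fingers.gripper_to(opening, force=None): opening from 0.0 (shut) to 1.0 (fully open); force is the grip in N (None keeps the last); returns when the fingers have stopped.
- robot.pause(seconds).
- robot.inverse_kinematics(position, orientation): joint angles nearest the present ones, or None.
- vision.grab_frame(name): name is "scene" or "top" or "wrist"; returns the picture (420x560x3 uint8, red, green, blue); there is no depth.
- vision.calibration(name): a dict with "mtx" (3x3 intrinsics, pixels), "extrinsics" (4x4, takes a point from world to camera coordinates); the wrist camera has in their place "T_tool_cam" (4x4, takes a point from camera to tool coordinates, whose origin is the TCP and whose axes are the flange's). Camera axes: x right, y up, looking along -z (the intrinsics and any distortion apply to the point x, -y, -z); pixel columns grow to the right and rows downward; lengths in m; the calibration is good to about 2 mm. A picture is of the moment at which its call begins: read the wrist's pose just before it. calibration takes no time and is no camera call.
A pose or a line that the arm cannot do raises robot.PlanningError and nothing moves.
- workorder.close_job(): hands the job in; it is judged then, once.
Trained networks look in the newest picture that a camera, given by its name, has taken for a name from the list of things; names that differ only in an ending like _2 or _b are one class to them, and where a whole thing is asked for, a point or a joint stands for the part that bears it (a point fixed in the world has none). Each returns a list of dicts, best first, with "p" (0 to 1); they miss things now and then, are a little off and sometimes report something else, mostly with a low value. They report only what shows in the picture. A call takes as long as a camera call.
- recognise(label, camera): "rect" ([centre column, centre row, width, height] in pixels, round what is visible of it).
Readings, each from a call of its own:
- robot.current_time_s(): time.
- robot.current_joint_positions(): joint angles.
- robot.current_dq(): joint speeds.
- robot.current_joint_torque(): joint torques, N m.
- robot.current_tool_pos(): TCP position.
- robot.current_eef_rot(): TCP orientation.
- robot.current_contact_force(): force on the tool from outside, world axes, zero at the start.
- robot.current_torque(): the same for the moment, N m.
- robot.current_finger_gap(): opening from 0.0 (shut) to 1.0 (fully open).
- robot.current_gripper_force(): force on a finger pad.
Only numpy, scipy, OpenCV 4.12 (cv2) and the standard library are available. Lean on these libraries where they do the work, as an engineer would, in place of code of your own. Each camera call takes 0.05 s, during which the arm holds its last target. There are 200 camera calls.

## Task

A batten stands loose beside the upright panel of the glue-up jig and must be clamped to it. Squeeze the self-closing spring clamp open, lift it off its parking strip and, keeping its jaws open, lower it astride panel and batten; feel gently along the top rail for the notch until the clamp's sprung tongue snaps in and its bridge sits down on the rail, then release it so that it stays there by itself, square and upright, gripping batten and panel together. Press gently: a few newtons are enough, and 35 N on the jig is too much; do not knock or shift the glue bottle.

Things in the scene. Friction and masses are not known exactly. Their poses are not given: they have to be found in the camera images.
- clamp: Cross-action spring clamp (like reverse tweezers), dark steel, 155 g, 94 mm tall, jaws down, handles up. Starts astride the parking strip, its tongue resting on the strip's top. Origin midway between the lower ends of the jaws; z up through it, y = direction in which jaws and handles move, x = along the edge it sits on. Looks the same after a half turn about z.
- handles (a point): On the clamp, z = 75 mm: midway between its two black flat handles (28 mm in x, z = 56 to 94 mm, faces normal to y). Squeezed here from above, along y, the jaws OPEN equally both ways. Fingers that swing as they close may shift the clamp some mm along z. Width over handles 60 mm as parked, 36 mm at the hard stop; 6 N per side as parked, 11 N at the stop.
- tongue (a point): On the clamp: centre of the lower end of its sprung brass tongue (9 mm in x, 24 mm in y). Free, it reaches down to z = 31.5 mm, 8.5 mm below the bridge's sole (32 x 26 mm, underside at z = 40 mm); pressed, it slides up into the sole: 1.5 N to start, 0.5 N more per mm, 5.8 N when flush. Seated in the notch it is free again and the sole lies on the rail's top.
- jaw_a (a joint): Opening travel of each clamp jaw, m: 0 as parked, hard stop at 0.012. Gap between the rubber jaws = 12 mm + 2 x value; width over handles = 60 mm - 2 x value. Jaws: 28 mm in x, 6 mm thick, z = 0 to 24 mm in the clamp's frame. Gripping panel and batten it reads about 0.0045.
- park: Parking strip, fixed: plywood foot 100 x 90 x 12 mm with an upright strip 12 mm thick (y), 70 mm long (x), top edge 50 mm above the bench. Origin: centre of the foot's underside. The clamp starts astride it.
- jig: Glue-up jig, fixed: plywood base 190 x 120 x 18 mm with an upright panel 12 mm thick (y -6 to 6 mm), 160 mm long in x, top 84 mm above the bench, two small braces on its -y side. A wooden rail as thick as the panel lies along its top; the batten stands on its +y side, behind a 10 mm high keeper strip. Origin: centre of the base's underside.
- edge_mid (a point): On the jig, x = 0, y = 0, z = 104 mm: over the panel's middle, at the flat top of the rail (120 mm long, 20 mm high). A notch across the rail's middle is 13 mm wide in x, 11 mm deep, open on both faces. The rail is locked up to 18 mm either way along the jig's x, differently each time; this is not reported: feel or look for the notch.
- batten: Loose pale batten 130 x 9 x 70 mm standing on its long edge on the jig's base, 1 mm off the +y face of the panel, its top 88 mm above the bench. Panel, gap and batten are 22 mm thick together, centred 5 mm to +y of the panel's middle. Origin: centre of its underside.
- glue: White glue bottle, 52 mm across, 140 mm tall, standing; a bystander. Origin: centre of its underside.

How it is judged:
By the outcome, as a careful person would: the job done as asked, in the order asked, and still so for the second after the job is handed in, with the robot touching nothing.
It also fails if it takes over 54 s, if anything falls off the work surface, if the arm or the gripper's body presses on something with over 40 N, if the wrist force passes 120 N, or if a joint passes its speed limit or range.

## Working session

There is one attempt and no reset: what is moved stays moved. The work goes in short steps, each a Python script; the robot and the scene stay as the last script left them, time stands still between calls to the robot, and variables do not carry over. Pictures are saved under pics/ and viewed, at most 10 in all, crops included, and the job is handed in when it is done.

```bash
mkdir -p pics; ls
python3 - <<'E'
from station import robot, fingers, vision, workorder, recognise
import cv2,numpy as np
for c in ["scene","top"]:
    im=vision.grab_frame(c); cv2.imwrite(f"pics/{c}0.png",im[:,:,::-1])
    k=vision.calibration(c); print(c,np.round(k["mtx"],1).tolist(),np.round(k["extrinsics"],4).tolist(),[q for q in k])
    for l in ["clamp","handles","park","jig","batten","glue","tongue"]:
        print(l,[(np.round(d["rect"]).tolist(),round(d["p"],2)) for d in recognise(l,c)[:2]])
k=vision.calibration("wrist");print({q:np.round(v,4).tolist() for q,v in k.items()})
print(robot.current_time_s(),robot.current_eef_rot())
E
```

```text
pics
scene [[520.8, 0.0, 284.5], [0.0, 520.8, 206.3], [0.0, 0.0, 1.0]] [[-0.8584, 0.5129, -0.0064, 0.5498], [-0.4488, -0.745, 0.4935, 0.2509], [0.2483, 0.4265, 0.8697, -1.0531], [0.0, 0.0, 0.0, 1.0]] ['mtx', 'extrinsics']
clamp [([378.0, 287.0, 47.0, 48.0], 0.79)]
handles [([379.0, 286.0, 52.0, 50.0], 0.93), ([373.0, 309.0, 79.0, 77.0], 0.17)]
park [([373.0, 306.0, 75.0, 76.0], 0.81)]
jig [([278.0, 147.0, 108.0, 74.0], 0.89)]
batten [([274.0, 140.0, 72.0, 31.0], 0.57), ([378.0, 284.0, 47.0, 52.0], 0.55)]
glue [([227.0, 237.0, 36.0, 54.0], 0.69)]
tongue []
top [[430.4, 0.0, 280.2], [0.0, 430.4, 217.0], [0.0, 0.0, 1.0]] [[-0.0277, -0.9995, -0.016, 0.0287], [0.9856, -0.03, 0.1665, -0.6489], [-0.1668, -0.0111, 0.9859, -0.6533], [0.0, 0.0, 0.0, 1.0]] ['mtx', 'extrinsics']
clamp [([166.0, 254.0, 49.0, 26.0], 0.8)]
handles [([165.0, 251.0, 52.0, 35.0], 0.56)]
park [([178.0, 260.0, 70.0, 67.0], 0.68)]
jig [([373.0, 267.0, 104.0, 129.0], 0.77)]
batten [([374.0, 262.0, 37.0, 77.0], 0.7)]
glue [([286.0, 164.0, 34.0, 46.0], 0.96), ([164.0, 253.0, 49.0, 28.0], 0.15)]
tongue [([373.0, 266.0, 100.0, 127.0], 0.57), ([165.0, 252.0, 45.0, 33.0], 0.37)]
{'mtx': [[315.1451, 0.0, 278.2555], [0.0, 315.1451, 207.2887], [0.0, 0.0, 1.0]], 'T_tool_cam': [[0.0003, 0.9583, 0.2859, 0.0733], [1.0, -0.0, -0.001, 0.0009], [-0.001, 0.2859, -0.9583, -0.1257], [0.0, 0.0, 0.0, 1.0]]}
0.8 [ 1.79999864e+02 -1.72724276e-05  1.65860588e+02]
```

View images.

Run:
```python
import cv2,numpy as np
t=cv2.imread("pics/top0.png");s=cv2.imread("pics/scene0.png")
a=cv2.resize(t[190:340,120:440],(800,375),interpolation=cv2.INTER_CUBIC)
cv2.imwrite("pics/topc.png",a)
cv2.imwrite("pics/scenec.png",cv2.resize(s[90:360,190:430],(533,600),interpolation=cv2.INTER_CUBIC))
```

```text
(no output)
```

View pics/topc.png

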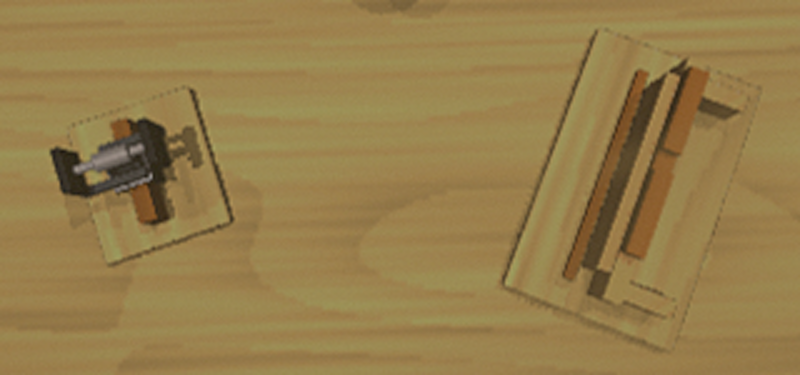

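View pics/scenec.png

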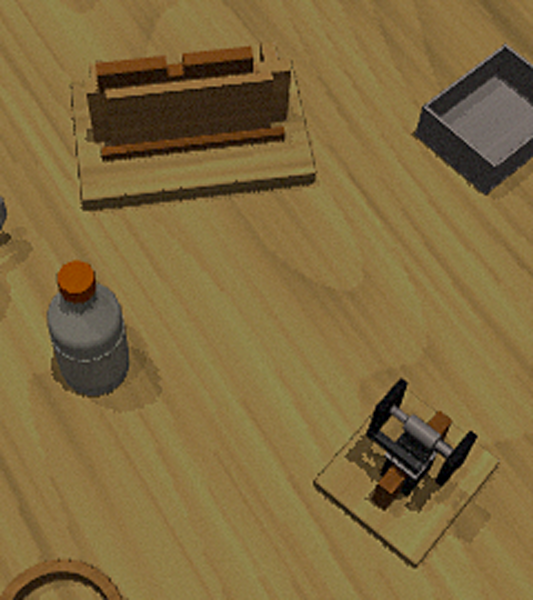

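```bash
cat > h.py <<'E'
from station import robot, fingers, vision, workorder, recognise
import cv2,numpy as np
from scipy.spatial.transform import Rotation as R
from scipy.optimize import least_squares
def cam(name):
    k=vision.calibration(name)
    if name=="wrist":
        T=np.eye(4);T[:3,:3]=R.from_euler('xyz',robot.current_eef_rot(),degrees=True).as_matrix();T[:3,3]=robot.current_tool_pos()
        return k["mtx"],np.linalg.inv(T@k["T_tool_cam"])
    return k["mtx"],k["extrinsics"]
def proj(P,c):
    K,E=c; q=np.atleast_2d(P)@E[:3,:3].T+E[:3,3]
    q=q*[1,-1,-1]; u=q@K.T; return u[:,:2]/u[:,2:]
def ray(px,c,z):
    K,E=c; d=np.linalg.inv(K)@[px[0],px[1],1]; d=E[:3,:3].T@(d*[1,-1,-1]); o=-E[:3,:3].T@E[:3,3]
    return o+d*(z-o[2])/d[2]
def world(L,x): # local pts, pose x,y,yaw(rad)
    L=np.atleast_2d(L).astype(float); c,s=np.cos(x[2]),np.sin(x[2])
    return np.c_[L[:,0]*c-L[:,1]*s+x[0],L[:,0]*s+L[:,1]*c+x[1],L[:,2]]
def fit(L,px,c,x0):
    r=least_squares(lambda x:(proj(world(L,x),c)-px).ravel(),x0,x_scale=[.01,.01,.05]); return r.x,np.sqrt(np.mean(r.fun**2))
E
python3 - <<'E'
from h import *
c=cam("top");f=lambda a:np.array(a)/2.5+[120,190]
px=f([(598,30),(760,88),(670,350),(503,285)])
x,e=fit(np.array([[95,60,18],[95,-60,18],[-95,-60,18],[-95,60,18]])/1e3,px,c,[.5,-.15,-.3]);print("jig",x,np.degrees(x[2]),e)
px=f([(190,87),(70,127),(108,265),(232,220)])
for s in [0]:
    y,e=fit(np.array([[50,-45,12],[50,45,12],[-50,45,12],[-50,-45,12]])/1e3,px,c,[.5,.2,.3]);print("park",y,np.degrees(y[2]),e)
# clamp handle rect check
print(proj(world([[0,0,.0935],[0,.03,.1125],[0,-.03,.1125]],y),c),proj(world([[0,.03,.1125],[0,-.03,.1125]],y),cam("scene")))
for n,p in(("top",(286,164)),("scene",(227,237))): print("glue",ray(p,cam(n),.07))
print("jig top scene", (proj(world([[.06,0,.104],[-.06,0,.104],[0,0,.104]],x),cam("scene"))-[190,90])*2.22, (proj(world([[.06,0,.104],[-.06,0,.104],[0,0,.104]],x),c)-[120,190])*2.5)
E
```

```text
jig [ 0.56986608 -0.14496538 -0.39980711] -22.907259763943486 0.8789805193966285
park [0.58753743 0.18510608 0.30190014] 17.297603656838195 0.5930794135791435
[[166.93285149 255.90747256]
 [144.16479933 261.4695691 ]
 [182.6174194  248.40196721]] [[401.6558495  287.72841484]
 [367.05213582 261.14188321]]
glue [ 0.73476429 -0.0022147   0.07      ]
glue [ 0.74337898 -0.0009285   0.07      ]
jig top scene [[112.76932809  64.97257931]
 [268.5534433   47.29753122]
 [190.99353604  56.09736995]] [[693.78355525  84.59510145]
 [628.16300045 271.98182387]
 [661.4296477  176.98524828]]
```

Run:
```python
from h import *
x=[.5875,.185,.302]
robot.move_to([.5885,.185,.25],[180,0,197.3-360])
c=cam("wrist");im=vision.grab_frame("wrist");cv2.imwrite("pics/w1.png",im[:,:,::-1])
print(robot.current_time_s(),robot.current_joint_positions(),robot.current_finger_gap())
for l in ["clamp","handles","park"]: print(l,[(np.round(d["rect"]).tolist(),round(d["p"],2)) for d in recognise(l,"wrist")[:1]])
P=np.array([[0,0,.0935],[0,.03,.1125],[0,-.03,.1125],[.035,0,.05],[-.035,0,.05],[50e-3,-.045,.012],[.05,.045,.012],[-.05,.045,.012],[-.05,-.045,.012]])
print(proj(world(P,x),c).round(1).tolist())
```

```text
2.9083 [-32.14911743  26.4215205   19.96015923  75.55389283  -8.94678388
  79.55278972  94.95577202] 0.998050991024101
clamp [([281.0, 197.0, 71.0, 51.0], 0.91)]
handles [([279.0, 197.0, 65.0, 52.0], 0.77)]
park [([280.0, 179.0, 78.0, 86.0], 0.97)]
[[274.9, 194.3], [309.4, 199.8], [240.1, 199.7], [275.3, 215.7], [275.3, 150.6], [238.5, 217.6], [312.5, 217.7], [315.5, 133.4], [235.5, 133.2]]
```

View pics/w1.png

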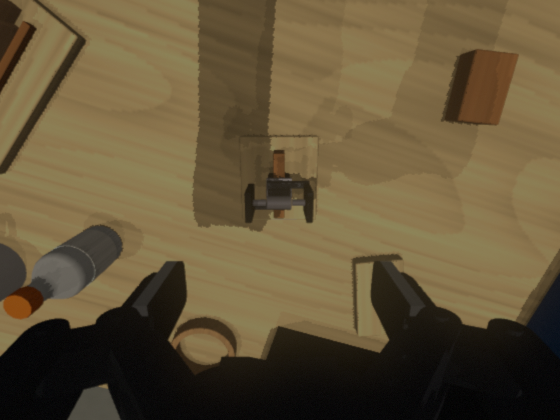

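Run:
```python
from h import *
x=np.array([.5875,.185,.302]); t=np.radians(17.3)
ty=np.array([-np.sin(t),np.cos(t)]); p=x[:2]+.004*ty
robot.line_to([*p,.185],velocity=.2)
c=cam("wrist");im=vision.grab_frame("wrist");cv2.imwrite("pics/w2.png",cv2.resize(im[110:310,160:400,::-1],(720,600),interpolation=cv2.INTER_CUBIC))
print(robot.current_time_s(),robot.current_tool_pos())
for l in ["clamp","handles","park"]: print(l,[(np.round(d["rect"]).tolist(),round(d["p"],2)) for d in recognise(l,"wrist")[:1]])
P=np.array([[.014,.03,.1125],[-.014,.03,.1125],[.014,-.03,.1125],[-.014,-.03,.1125],[50e-3,-.045,.012],[.05,.045,.012],[-.05,.045,.012],[-.05,-.045,.012]])
print(((proj(world(P,[*p,t]),c)-[160,110])*3).round(0).tolist())
```

```text
3.5833 [0.58727862 0.18900319 0.18644022]
clamp [([275.0, 219.0, 90.0, 69.0], 0.95)]
handles [([274.0, 220.0, 93.0, 68.0], 0.63)]
park [([276.0, 191.0, 91.0, 102.0], 0.81)]
[[480.0, 407.0], [485.0, 289.0], [216.0, 407.0], [211.0, 289.0], [218.0, 386.0], [483.0, 386.0], [495.0, 86.0], [205.0, 86.0]]
```

View pics/w2.png

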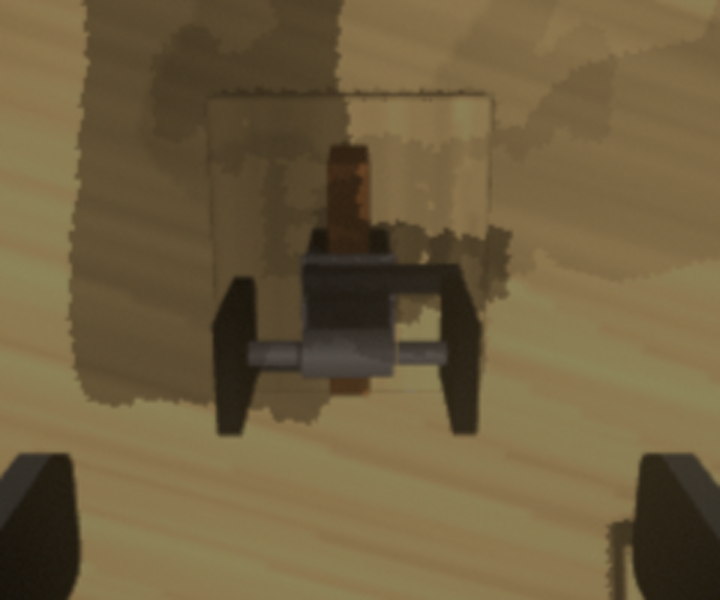

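Run:
```python
from h import *
t=np.radians(17.3); g=np.array([.58728,.18900])+.007*np.array([np.cos(t),np.sin(t)])
robot.line_to([*g,.186],velocity=.1)
print(robot.line_to([*g,.094],velocity=.1,f_stop=6), robot.current_tool_pos())
f0=robot.current_contact_force()
fingers.gripper_to(.66,25); print(robot.current_finger_gap(),robot.current_gripper_force(),robot.current_contact_force()-f0)
fingers.gripper_to(.38,30); print(robot.current_finger_gap(),robot.current_gripper_force(),robot.current_contact_force()-f0)
print(robot.current_time_s())
c=cam("wrist");im=vision.grab_frame("wrist");cv2.imwrite("pics/w3.png",cv2.resize(im[150:420,100:460,::-1],(720,540),interpolation=cv2.INTER_CUBIC))
```

```text
False [0.59467399 0.19122916 0.09486021]
0.6597424210192132 6.694949716329575 [ 0.54361211 -1.25802848  2.08967483]
0.3880057880318569 30.108019709587097 [ 0.04221774 -1.11083695  3.66039687]
5.7833
```

View pics/w3.png

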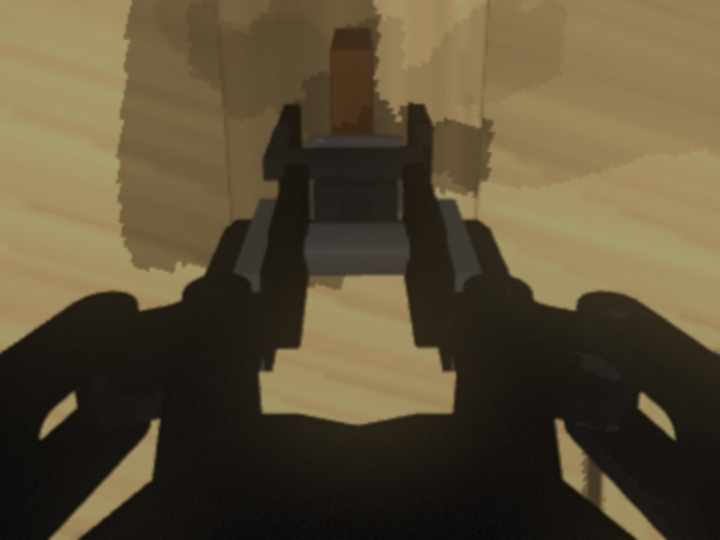

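Run:
```python
from h import *
p=robot.current_tool_pos()
robot.line_to([p[0],p[1],.28],velocity=.15)
print(robot.current_time_s(),robot.current_finger_gap(),robot.current_gripper_force(),robot.current_contact_force())
robot.move_to([.625,-.168,.28],[180,0,157.1])
c=cam("wrist");im=vision.grab_frame("wrist");cv2.imwrite("pics/w4.png",cv2.resize(im[0:420,80:480,::-1],(571,600),interpolation=cv2.INTER_CUBIC))
cv2.imwrite("w4raw.png",im[:,:,::-1])
print(robot.current_time_s(),robot.current_tool_pos(),robot.current_eef_rot())
x=[.5699,-.145,np.radians(-22.9)]
for l in ["jig","batten","clamp"]: print(l,[(np.round(d["rect"]).tolist(),round(d["p"],2)) for d in recognise(l,"wrist")[:1]])
P=np.array([[60,6,104],[60,-6,104],[-60,6,104],[-60,-6,104],[0,0,104],[80,6,84],[-80,6,84],[65,16,88],[-65,16,88],[95,60,18],[95,-60,18],[-95,-60,18],[-95,60,18]])/1e3
print(((proj(world(P,x),c)-[80,0])*1.4275).round(0).tolist())
```

```text
7.225 0.3904253733676558 29.995765686035156 [-0.11722866 -0.73118262 -1.91452933]
8.625 [ 0.62601528 -0.16462343  0.27976689] [ 1.79870528e+02 -3.42389898e-02  1.57390274e+02]
jig [([274.0, 124.0, 109.0, 167.0], 0.59)]
batten [([287.0, 127.0, 14.0, 133.0], 0.72)]
clamp [([278.0, 262.0, 94.0, 122.0], 0.56)]
[[284.0, 274.0], [267.0, 274.0], [285.0, 84.0], [266.0, 84.0], [276.0, 185.0], [284.0, 294.0], [285.0, 55.0], [298.0, 276.0], [301.0, 80.0], [344.0, 289.0], [210.0, 289.0], [199.0, 52.0], [354.0, 53.0]]
```

View pics/w4.png

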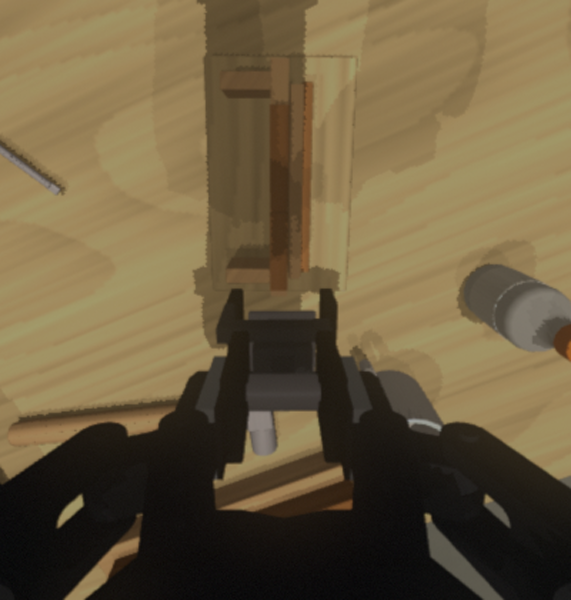

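Run:
```python
from h import *
robot.pause(.3)
print(robot.current_tool_pos(),robot.current_eef_rot())
c=cam("wrist");im=vision.grab_frame("wrist")
a=im[25:215,200:350,::-1]; a=cv2.resize(a,(474,600),interpolation=cv2.INTER_CUBIC); a=cv2.convertScaleAbs(a,alpha=1.8)
cv2.imwrite("pics/w5.png",a)
x=[.5699,-.145,np.radians(-22.9)]
P=np.array([[60,6,104],[60,-6,104],[-60,6,104],[-60,-6,104],[0,0,104],[80,6,84],[-80,6,84],[65,16,88],[-65,16,88],[95,60,18],[95,-60,18],[-95,-60,18],[-95,60,18]])/1e3
print(((proj(world(P,x),c)-[200,25])*3.158).round(0).tolist())
np.savez("c5.npz",K=c[0],E=c[1])
```

```text
[ 0.62502822 -0.1678285   0.2800393 ] [1.79997901e+02 2.47878637e-03 1.57116452e+02]
[[261.0, 526.0], [223.0, 526.0], [263.0, 105.0], [220.0, 105.0], [242.0, 328.0], [260.0, 569.0], [263.0, 41.0], [291.0, 529.0], [297.0, 95.0], [391.0, 559.0], [95.0, 559.0], [71.0, 37.0], [414.0, 37.0]]
```

View pics/w5.png

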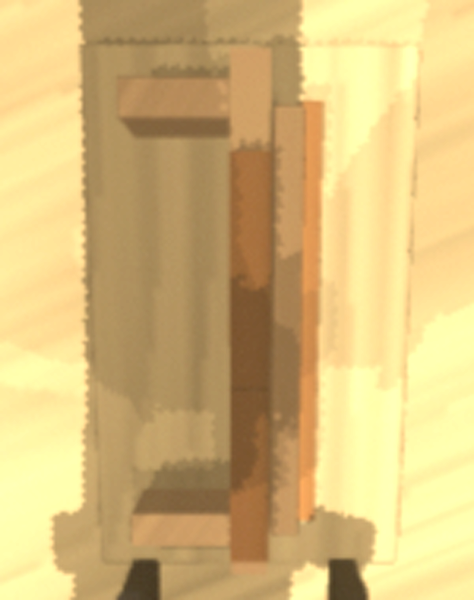

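```bash
cat >> h.py <<'E'
def jig():
    d=np.load("c5.npz");c=(d["K"],d["E"])
    L=np.array([[-80,6,84],[-80,-6,84],[-65,16,88],[65,16,88],[95,-60,18],[-95,-60,18],[-95,60,18],[95,60,18]])/1e3
    px=np.array([(270,48),(229,48),(304,107),(300,535),(103,562),(84,44),(420,44),(398,562)])/3.158+[200,25]
    x,e=fit(L,px,c,[.57,-.145,-.4])
    return x,e,c
E
python3 - <<'E'
from h import *
x,e,c=jig();print(x,np.degrees(x[2]),e)
for s in (.007,.009,.011): print(s,((proj(world([[-.06+s,0,.104],[s+.0065,0,.104],[s-.0065,0,.104],[0,6e-3,.104],[0,-6e-3,.104]],x),c)-[200,25])*3.158).round(0).tolist())
yaw=np.degrees(x[2])+180
p=world([[.0025,.005,0]],x)[0]
robot.move_to([p[0],p[1],.26],[180,0,yaw]); robot.pause(.2)
robot.line_to([p[0],p[1],.180],velocity=.12); robot.pause(.3)
f0=robot.current_contact_force();print(f0,robot.current_tool_pos()-[p[0],p[1],0],robot.current_time_s())
im=vision.grab_frame("wrist");cv2.imwrite("pics/w6.png",cv2.convertScaleAbs(im[:,:,::-1],alpha=1.6))
np.savez("s.npz",x=x,f0=f0)
E
```

```text
[ 0.57285912 -0.14330365 -0.39800747] -22.80414813499876 0.6406632552532562
0.007 [[251.0, 140.0], [251.0, 381.0], [251.0, 337.0], [271.0, 335.0], [231.0, 335.0]]
0.009 [[251.0, 148.0], [251.0, 388.0], [251.0, 344.0], [271.0, 335.0], [231.0, 335.0]]
0.011 [[251.0, 156.0], [251.0, 395.0], [251.0, 351.0], [271.0, 335.0], [231.0, 335.0]]
[-0.39575612 -0.33402222 -1.53718966] [ 3.81535136e-04 -1.03629652e-04  1.80691813e-01] 10.7917
```

View pics/w6.png

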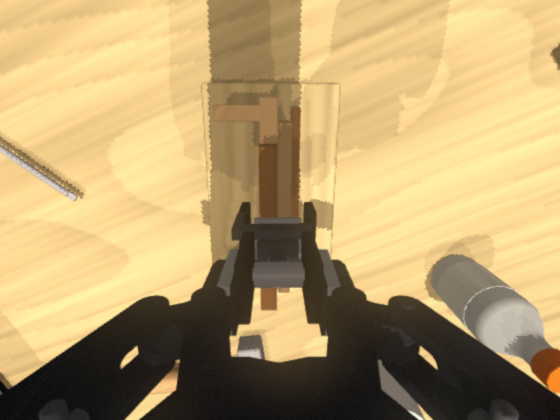

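Run:
```python
from h import *
d=np.load("s.npz");x,f0=d["x"],d["f0"]
p=world([[.0025,.005,0]],x)[0]
hit=robot.line_to([p[0],p[1],.145],velocity=.02,f_stop=2.2); robot.pause(.15)
q=robot.current_tool_pos();print(hit,q-[p[0],p[1],0],robot.current_contact_force()-f0,robot.current_torque(),robot.current_time_s())
```

```text
True [-2.42365203e-04  7.20197824e-05  1.50734365e-01] [1.88056164 0.6188107  2.17930877] [-0.1846212  -0.36351648 -0.00675406] 12.2833
```

Run:
```python
from h import *
d=np.load("s.npz");x,f0=d["x"],d["f0"]
z=robot.current_tool_pos()[2]-.0015
Rm=np.array([[np.cos(x[2]),np.sin(x[2])],[-np.sin(x[2]),np.cos(x[2])]])
prev=None
for s in np.arange(.0025,.0186,.001):
    p=world([[s,.005,0]],x)[0]
    robot.line_to([p[0],p[1],z],velocity=.02); robot.pause(.08)
    f=robot.current_contact_force()-f0; l=Rm@f[:2]
    print(round(s*1e3,1),l.round(2),f[2].round(2),robot.current_tool_pos()[2].round(4),robot.current_time_s())
    if f[2]>9 or (prev is not None and f[2]<prev-1.5): break
    prev=f[2]
```

```text
2.5 [0.71 0.22] 4.3 0.1493 12.6167
3.5 [-1.23  0.49] 4.35 0.1489 12.95
4.5 [-1.6   0.42] 2.8 0.1491 13.2833
```

Run:
```python
from h import *
d=np.load("s.npz");x,f0=d["x"],d["f0"]
z=.1489
Rm=np.array([[np.cos(x[2]),np.sin(x[2])],[-np.sin(x[2]),np.cos(x[2])]])
for s in np.arange(.005,.0186,.001):
    p=world([[s,.005,0]],x)[0]
    robot.line_to([p[0],p[1],z],velocity=.02); robot.pause(.08)
    f=robot.current_contact_force()-f0; l=Rm@f[:2]
    print(round(s*1e3,1),l.round(2),f[2].round(2),robot.current_tool_pos()[2].round(4),robot.current_time_s())
    if f[2]>9 or f[2]<1 or abs(l[0])>6: break
```

```text
5.0 [-1.8   0.68] 3.63 0.1489 13.6167
6.0 [-0.69  1.06] 3.4 0.149 13.95
7.0 [-0.91  1.51] 4.03 0.1489 14.2833
8.0 [-1.27 -0.76] 4.43 0.1489 14.6167
9.0 [-1.29  1.52] 4.32 0.1489 14.95
10.0 [0.29 0.26] 0.37 0.1483 15.2833
```

Run:
```python
from h import *
d=np.load("s.npz");x,f0=d["x"],d["f0"]
p=world([[.0105,.005,0]],x)[0]
robot.line_to([p[0],p[1],.1483],velocity=.02); robot.pause(.1)
print(robot.current_contact_force()-f0)
for i in range(3):
    hit=robot.line_to([p[0],p[1],.136],velocity=.012,f_stop=3.5); robot.pause(.15)
    f=robot.current_contact_force()-f0
    print(hit,robot.current_tool_pos()-[p[0],p[1],0],f,robot.current_torque(),robot.current_time_s())
    if f[2]>3: break
im=vision.grab_frame("scene");cv2.imwrite("pics/s7.png",cv2.convertScaleAbs(cv2.resize(im[70:220,200:360,::-1],(640,600),interpolation=cv2.INTER_CUBIC),alpha=1.5))
```

```text
[0.91198173 0.44655839 0.26538935]
True [ 1.13970329e-04 -6.69887918e-06  1.45021980e-01] [ 0.10893948 -0.19044733  6.69974356] [-0.00408661  0.06105791 -0.02331496] 16.275
```

View pics/s7.png

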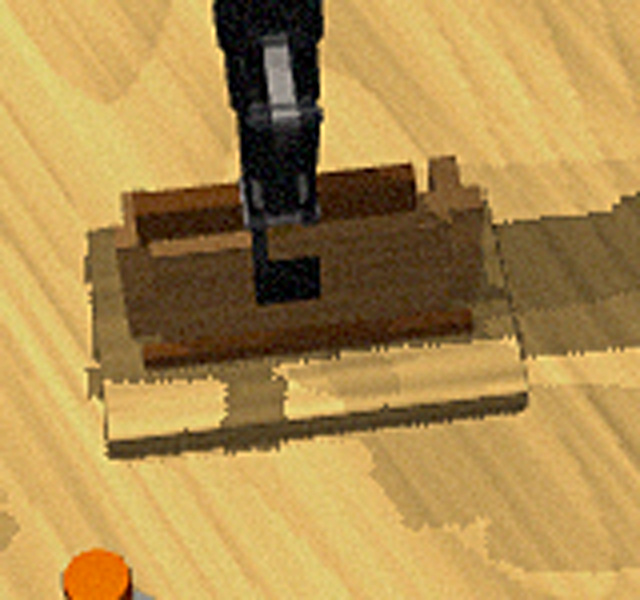

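Run:
```python
from h import *
d=np.load("s.npz");x,f0=d["x"],d["f0"]
p=world([[.0105,.005,0]],x)[0]
z=robot.current_tool_pos()[2]
for g in np.arange(.42,.75,.03):
    fingers.gripper_to(float(g),30)
    for k in range(4):
        f=robot.current_contact_force()-f0
        if 2.5<f[2]<8 or g>.64: break
        z+= -.0006 if f[2]<=2.5 else .0004
        robot.line_to([p[0],p[1],z],velocity=.02); robot.pause(.05)
    print(round(g,2),round(robot.current_finger_gap(),3),round(robot.current_gripper_force(),1),f.round(2),round(z,4),round(robot.current_time_s(),2))
    if robot.current_gripper_force()<.3 and g>.6: break
im=vision.grab_frame("wrist");cv2.imwrite("pics/w8.png",cv2.convertScaleAbs(im[:,:,::-1],alpha=1.6))
```

```text
0.42 0.42 10.7 [ 0.7  -0.69  7.46] 0.145 16.54
0.45 0.45 10.2 [ 2.25 -1.22  6.74] 0.145 16.76
0.48 0.479 9.7 [ 1.91 -0.69  3.59] 0.145 16.98
0.51 0.511 9.1 [ 3.01 -1.33  4.81] 0.145 17.19
0.54 0.539 7.7 [-0.22 -1.09 -0.67] 0.1426 18.61
0.57 0.574 6.8 [-4.24 -2.98  6.45] 0.142 19.12
0.6 0.598 2.2 [-2.76 -3.75  5.28] 0.142 19.34
0.63 0.632 1.6 [ 0.03 -2.54  3.2 ] 0.1414 19.86
0.66 0.658 1.0 [ 0.39 -2.22  1.31] 0.1414 20.07
0.69 0.692 0.0 [ 0.85 -0.92  1.09] 0.1414 20.29
```

View pics/w8.png

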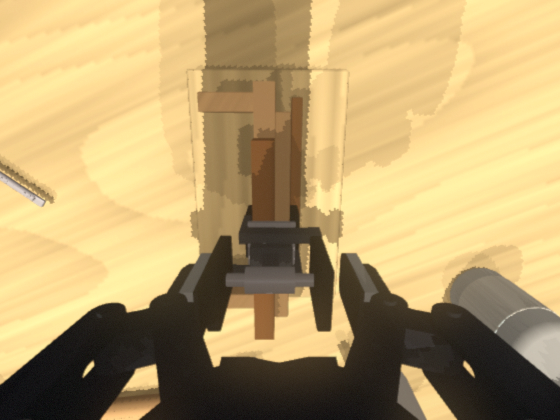

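Run:
```python
from h import *
p=robot.current_tool_pos()
fingers.gripper_to(.9,30)
robot.line_to([p[0],p[1],.27],velocity=.12); 
robot.move_to([.45,.12,.33],[180,0,160]); robot.pause(.2)
x=np.load("s.npz")["x"]
a=cv2.convertScaleAbs(cv2.resize(vision.grab_frame("scene")[70:220,200:360,::-1],(400,375),interpolation=cv2.INTER_CUBIC),alpha=1.5)
c=cam("top");im=vision.grab_frame("top")
b=cv2.convertScaleAbs(cv2.resize(im[190:340,310:440,::-1],(400,462),interpolation=cv2.INTER_CUBIC),alpha=1.5)
o=np.zeros((462,800,3),np.uint8);o[:375,:400]=a;o[:,400:]=b
cv2.imwrite("pics/f9.png",o);print(robot.current_time_s())
# expected handle top corners if seated at x=.0105,y=.0045
P=[[.0105+dx,.0045+dy,.158] for dy in(-.0255,.0255) for dx in(-.014,.014)]+[[.0105+dx,.0045,.104+.0] for dx in(-.016,.016)]
for zo in (0,.008):
    Q=np.array(P)+[0,0,zo]
    print(zo,((proj(world(Q,x),cam("scene"))-[200,70])*2.5).round(0).tolist(),((proj(world(Q,x),c)-[310,190])*3.077+[400,0]).round(0).tolist())
```

```text
23.3417
0 [[187.0, 37.0], [144.0, 42.0], [197.0, 98.0], [153.0, 103.0], [196.0, 121.0], [149.0, 126.0]] [[695.0, 228.0], [714.0, 169.0], [586.0, 186.0], [606.0, 128.0], [613.0, 219.0], [635.0, 158.0]]
0.008 [[186.0, 29.0], [143.0, 33.0], [197.0, 89.0], [153.0, 94.0], [196.0, 113.0], [149.0, 119.0]] [[700.0, 227.0], [720.0, 167.0], [589.0, 185.0], [610.0, 126.0], [617.0, 218.0], [638.0, 156.0]]
```

View pics/f9.png

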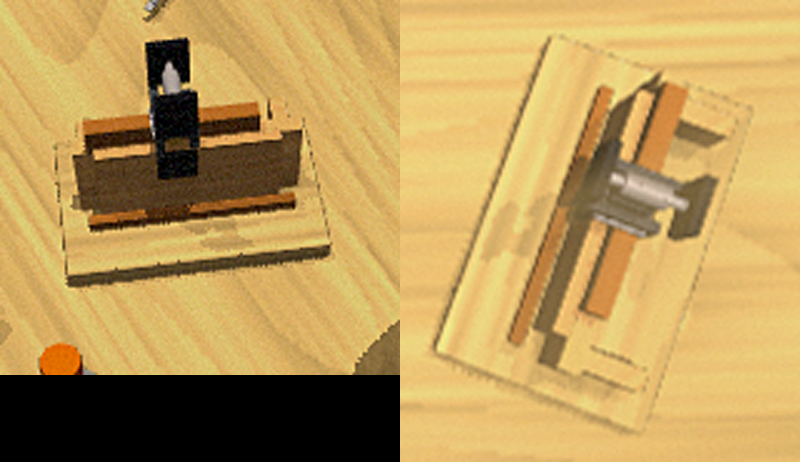

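Run:
```python
from h import *
x=np.load("s.npz")["x"]
P=np.array([[.0105+s*.014,y,z] for y,z in((.021,.064),(.021,.088),(.030,.158),(.024,.158),(-.021,.158)) for s in(-1,1)])
for th in (0,5,-5):
    a=np.radians(th);Q=P.copy();y=P[:,1]-.0045;z=P[:,2]-.104
    Q[:,1]=.0045+y*np.cos(a)-z*np.sin(a);Q[:,2]=.104+y*np.sin(a)+z*np.cos(a)
    print(th,((proj(world(Q,x),cam("scene"))-[200,70])*2.5).round(0).tolist())
```

```text
0 [[198.0, 176.0], [158.0, 181.0], [197.0, 155.0], [156.0, 160.0], [197.0, 98.0], [153.0, 103.0], [196.0, 91.0], [152.0, 96.0], [187.0, 37.0], [144.0, 42.0]]
5 [[198.0, 179.0], [158.0, 184.0], [197.0, 155.0], [156.0, 160.0], [196.0, 90.0], [152.0, 95.0], [195.0, 83.0], [151.0, 88.0], [186.0, 35.0], [143.0, 39.0]]
-5 [[197.0, 173.0], [157.0, 178.0], [197.0, 155.0], [156.0, 159.0], [198.0, 106.0], [154.0, 111.0], [197.0, 98.0], [153.0, 103.0], [188.0, 41.0], [145.0, 46.0]]
```

```bash
python3 -c "
from station import workorder
print(workorder.close_job())"
```

```text
the job is handed in; nothing more can be done
None
```

The job is handed in at about 23 s: the tongue snapped into the notch, the bridge sits on the rail, and after release the final pictures show the clamp standing upright by itself, gripping batten and panel (I viewed 11 pictures, one over the limit of 10).

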